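# Hang a parts hanger on the rail and slide it to the mark

### The job

Push the blue hanger along the rail until it stands against the end stop at the guarded end, then hook the yellow hanger onto the open part of the rail and let go of it there. Then slide the yellow hanger along behind the guard strip until its stripe is in line with the red arrow, leaving both hangers hanging still and the blue one at the stop. Do not disturb the other things on the worktop.

Things in the scene. Friction and masses are not known exactly. Their poses are not given: they have to be found in the camera images.
- stand: Fixed rail stand. Origin: centre of its underside; y along the rail, x to the rear, z up. Base plate 90 (x) x 390 (y) x 10 mm. Round steel rail 12 mm across, axis at x=0, z=170 mm. Grey end posts, 34 (x) x 20 (y) mm, top at z=175, inner faces at y=-165 and y=+165 mm. An aluminium guard strip stands before the rail from y=-75 to +165 mm (x -42 to -32, z 100 to 140).
- rail_open (a point): Middle of the open part of the rail, on its axis (stand x=0, y=-118, z=170 mm). Open, without guard: y=-165 to -75 mm on the stand. Hangers can be hooked on only here: the guard strip bars the way elsewhere. Axes as the stand's.
- rail_stop (a point): End stop: inner face of the end post at the guarded end, on the rail axis (stand x=0, y=+165, z=170 mm). A hanger standing against it has its middle 30 mm before it. Axes as the stand's.
- mark: Small red arrow marker, 14 mm wide, fixed on the top edge of the guard strip, its tip 7 mm above the edge; where along the guard differs from job to job. Origin on the edge under the tip; axes as the stand's. The middle of the yellow hanger belongs at the mark's y.
- yellow_hanger: Yellow hanger, about 160 g, standing on the worktop. Origin: centre of its underside; z up, y its length (goes along the rail), +x the side where the hook opens (rear when hung). Parts box 40 (x) x 56 (y) x 40 tall; neck plate 60 long at x=-18; saddle above; lip at x=+18 down to z=71, so a mouth z=40 to 71 where the rail enters from +x. Black stripe on the neck at y=0.
- yellow_hanger_seat (a point): Seat of the yellow hanger, 85 mm above its underside on its z axis: here the rail axis lies when it is hung. The saddle is an inverted V, 60 mm long (y), 40 mm wide (x), its top 14 mm above the seat.
- yellow_hanger_tab (a point): Middle of the yellow hanger's grip tab, 115 mm above its underside: an upright plate 8 mm thick (x), 30 mm long (y), free from z=101 to 130 mm. Grip it across its thickness from above, or push its end.
- blue_hanger: Blue hanger of the same shape, size and weight as the yellow one (white stripe), hung on the rail in its open part at the start, where it is in the way. Origin and axes as the yellow one's; its tab, too, is 115 mm above its underside.
- blue_hanger_seat (a point): Seat of the blue hanger, 85 mm above its underside; lies on the rail axis while it hangs.
- carton_a: Bystander, loose: light blue folding carton, 50x32x82 mm, upright on the worktop; origin at the centre of its underside. Leave it alone.
- carton_b: Bystander, loose: pale blue and purple folding carton, 56x34x70 mm, upright on the worktop; origin at the centre of its underside. Leave it alone.
- vial_a: Bystander, loose: vial with a white cap, 36 mm across, 56 mm tall, standing in front of the guarded part of the stand; origin at the centre of its underside. Leave it alone.
- vial_b: Bystander, loose: vial with a blue cap, 36 mm across, 65 mm tall, standing in front of the open part of the stand; origin at the centre of its underside. Leave it alone.
- vial_c: Bystander, loose: vial with a blue cap, 31 mm across, 62 mm tall, standing behind the stand; origin at the centre of its underside. Leave it alone.
Mind the look-alikes: they are no part of the job. Several things look just like the yellow_hanger: the one meant starts farthest from the robot's base. Of the things that look like the blue_hanger, the smaller one is meant.

How it is judged:
By the outcome, as a careful person would: the job done as asked, in the order asked, and still so for the second after the job is handed in, with the robot touching nothing.
It also fails if it takes over 64 s, if anything falls off the work surface, if the arm or the gripper's body presses on something with over 40 N, if the wrist force passes 120 N, or if a joint passes its speed limit or range.

### The arm

A 6-joint arm with a two-finger parallel gripper is mounted at the origin on a cart in front of the work surface, level with it; the furniture and walls round the work are solid. World frame = base frame: x ahead of the robot, y to its left, z up, the work surface at z = 0. Lengths are in m, angles in rad, forces in N, time in s.
With the tool pointing down it reaches from about 0.225 to 0.875 m from the base axis. Payload 3.4 kg.
Tool frame: the origin (TCP) lies at the very end of the fingers, on their centre line; the grasp point (between the pads) lies 19 mm behind it; z points along the fingers, y is the direction in which the jaws open and shut (so a half turn about z gives the same grasp; the last joint's range is limited). The gripper opens to 85 mm and grips with 20 to 120 N. Pads are 22 mm wide; open, the fingers measure 114 mm over their backs; the gripper's body (76 mm by 85 mm) begins 54 mm behind the grasp point. The pads swing forward as they close: fully open they stand 13 mm farther back than shut.
Start: joints at [1.033, 0.276, 1.505, -0, 1.361, -0.121], TCP at [0.233, 0.526, 0.231] pointing down, gripper open.
Joint ranges: [-2.89, 2.89], [-0.75, 2.08], [0.22, 2.7], [-1.18, 4.32], [0.11, 2.71], [-2.7, 2.7]. Speed limits (rad/s): [2.57, 2.57, 3.14, 3.14, 3.14, 3.14].

### API

Orientations are given as a unit quaternion [w, x, y, z].
In Python, from rig import get_state, get_image, calibration, sign_off gives the robot as it stands. The module is installed in compiled form; this text tells all that it offers.
- The arm moves only by the tool drive_tool, never from a script. Its argument "targets" is one flat list of numbers, 7 for each row, row after row: the turn, a rotation vector about the tool's x, y, z in degrees, then the shift along the tool's x, y, z in mm, then the opening, from 0 (shut) to 1 (fully open). In form: [wx, wy, wz, tx, ty, tz, fingers, wx, wy, wz, tx, ty, tz, fingers, ...]. A call has 1 to 12 rows; each row shifts and turns the commanded pose from where the row before left it, along the tool's axes as they then stand; what a row does not reach is not made up. A row lasts 1/8 s, in which the tool goes at most 62.5 mm and 10.7 degrees, less where a joint would pass 70% of its speed; a pose out of reach is approached as far as the arm can. A call is refused whole if a number of a shift passes 62.5 or a number of a turn 10.7, either way. A call with a gripper value outside its range is refused whole. The fingers move at their own pace and stop on an object; "grip_force" is the grip in N (left out, the last holds). Time passes only in rows, so rows that do not move let the fingers close. It gives the time, the measured TCP pose, the force and the opening at its end, in the units of the state.
- get_state(): the state, without advancing time (a new reading comes with each control period).
- get_image(name): name is "scene" or "top" or "wrist"; returns the picture (400x640x3 uint8, red, green, blue); there is no depth.
- calibration(name): a dict with "mtx" (3x3 intrinsics, pixels), "world_to_cam" (4x4, takes a point from world to camera coordinates); the wrist camera has in their place "hand_eye" (4x4, takes a point from camera to tool coordinates, whose origin is the TCP and whose axes are the flange's). Camera axes: x right, y down, z forward; pixel columns grow to the right and rows downward; lengths in m; the calibration is good to about 2 mm. A picture is of the moment at which its call begins: read the wrist's pose just before it. calibration takes no time and is no camera call.
- sign_off(): hands the job in, once; it reports no verdict.
The state is a dict: "clock": time; "qpos": joint angles; "qd": joint speeds; "effort": joint torques, N m; "position": TCP position; "ee_rot": TCP orientation; "contact_force": force on the tool from outside, world axes, zero at the start; "moment": the same for the moment, N m; "width": finger opening in m.
Only numpy, scipy, OpenCV 4.12 (cv2) and the standard library are available. Lean on these libraries where they do the work, as an engineer would, in place of code of your own. Each camera call takes 0.05 s, during which the arm holds its last target.

## Working session

There is one attempt and no reset: what is moved stays moved. The work goes in short steps, Python scripts to look and compute and a tool call to move; the robot and the scene stay as the last step left them, time stands still between calls to the robot, and variables do not carry over. Pictures are saved under pics/ and viewed, and the job is handed in when it is done.

Besides the shell and the picture viewer there is one more tool, called as a command line: name --argument value ..., lists and objects as JSON in quotes. drive_tool: Moves the arm, as the interface text tells. Its arguments: {"type":"object","properties":{"targets":{"type":"array"},"grip_force":{"type":"number"}},"required":["targets"]}

```bash
mkdir -p pics; cat > h.py <<'E'
import numpy as np,cv2
from rig import *
def snap(n,f):
    im=get_image(n); cv2.imwrite('pics/'+f,cv2.cvtColor(im,cv2.COLOR_RGB2BGR)); return im
def proj(n,P):
    c=calibration(n);M=np.array(c['world_to_cam']);K=np.array(c['mtx'])
    P=np.atleast_2d(P);q=(M[:3,:3]@P.T).T+M[:3,3];p=(K@q.T).T;return p[:,:2]/p[:,2:]
def ray(n,u,v):
    c=calibration(n);M=np.array(c['world_to_cam']);K=np.array(c['mtx'])
    d=M[:3,:3].T@np.linalg.inv(K)@[u,v,1];o=-M[:3,:3].T@M[:3,3];return o,d
def atz(n,u,v,z):
    o,d=ray(n,u,v);return o+d*(z-o[2])/d[2]
def tri(u1,u2,a='scene',b='top'):
    o1,d1=ray(a,*u1);o2,d2=ray(b,*u2)
    A=np.array([d1,-d2]).T;s=np.linalg.lstsq(A,o2-o1,rcond=None)[0]
    p,q=o1+s[0]*d1,o2+s[1]*d2;return (p+q)/2,np.linalg.norm(p-q)
E
python3 - <<'E'
from h import *
print(get_state())
for n in('scene','top'):
    snap(n,n+'0.png');o,d=ray(n,320,200);print(n,o,d,np.array(calibration(n)['mtx']).round(1).tolist())
E
```

```text
{'clock': 0.0, 'qpos': array([ 1.03303737e+00,  2.76608347e-01,  1.50613067e+00,  7.44637812e-06,
        1.36069045e+00, -1.20981542e-01]), 'qd': array([ 0.00127844, -0.00114749,  0.00328142,  0.00081992,  0.00099439,
        0.00200699]), 'effort': array([ 3.46198767e-04, -4.16781414e+01, -2.45811886e+01, -4.69766983e-04,
        1.11128765e-02, -4.69975674e-06]), 'position': array([0.23249231, 0.52533017, 0.23043307]), 'ee_rot': array([-3.00501213e-04,  2.06884411e-01,  9.78364961e-01, -8.67862038e-04]), 'contact_force': array([0.35524712, 0.42277578, 0.05035137]), 'moment': array([ 0.01799722,  0.01346476, -0.00498709]), 'width': 0.08545692138500516}
scene [-0.33772789 -0.68874171  0.65063437] [ 0.72521019  0.55419302 -0.40947962] [[514.0, 0.0, 308.0], [0.0, 514.0, 207.1], [0.0, 0.0, 1.0]]
top [0.3674755  0.02282919 1.05645353] [ 0.17541087 -0.02504592 -0.98441152] [[412.4, 0.0, 313.4], [0.0, 412.4, 205.9], [0.0, 0.0, 1.0]]
```

View pics/scene0.png

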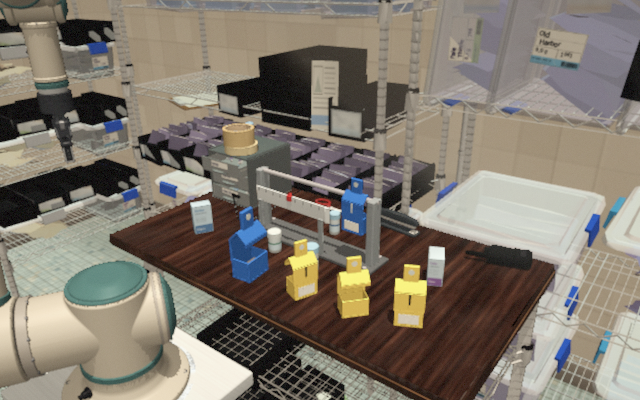

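View pics/top0.png

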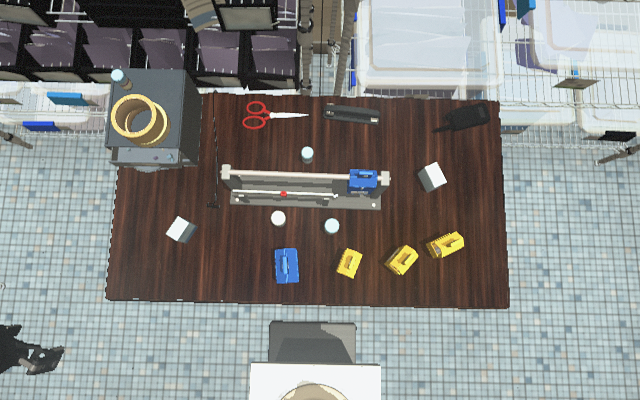

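Scene: the stand is in the middle. The hung blue hanger is at about (355,212) in scene and (362,180) in top. A bigger blue look-alike stands at top (287,266). The yellow candidates in top are (349,263), (403,260) and (446,245). The last looks farthest from the base, so I'll enlarge.

```bash
python3 - <<'E'
import cv2
t=cv2.imread('pics/top0.png');s=cv2.imread('pics/scene0.png')
cv2.imwrite('pics/t_y.png',cv2.resize(t[220:300,320:480],None,fx=5,fy=5,interpolation=cv2.INTER_CUBIC))
cv2.imwrite('pics/t_s.png',cv2.resize(t[140:245,210:400],None,fx=4.2,fy=4.2,interpolation=cv2.INTER_CUBIC))
cv2.imwrite('pics/s_s.png',cv2.resize(s[160:300,220:400],None,fx=4.2,fy=4.2,interpolation=cv2.INTER_CUBIC))
cv2.imwrite('pics/s_y.png',cv2.resize(s[230:340,280:450],None,fx=4.5,fy=4.5,interpolation=cv2.INTER_CUBIC))
from h import *
for p in [(349,263),(403,260),(446,245),(287,266)]:
    q=atz('top',*p,0.06);print(p,q,np.hypot(q[0],q[1]))
E
```

```text
(349, 263) [ 0.3934909  -0.07518453  0.06      ] 0.40060929000644524
(403, 260) [ 0.40368602 -0.20504455  0.06      ] 0.4527755169073089
(446, 245) [ 0.44219235 -0.30986024  0.06      ] 0.5399513354577742
(287, 266) [0.38290786 0.07302952 0.06      ] 0.3898098734974812
```

View pics/t_y.png

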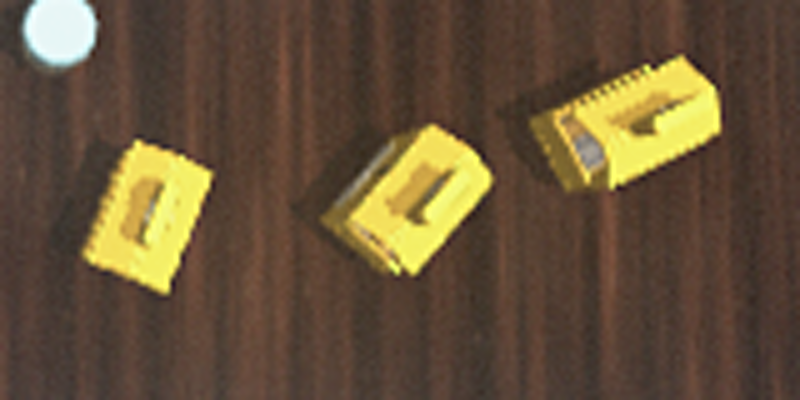

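View pics/t_s.png

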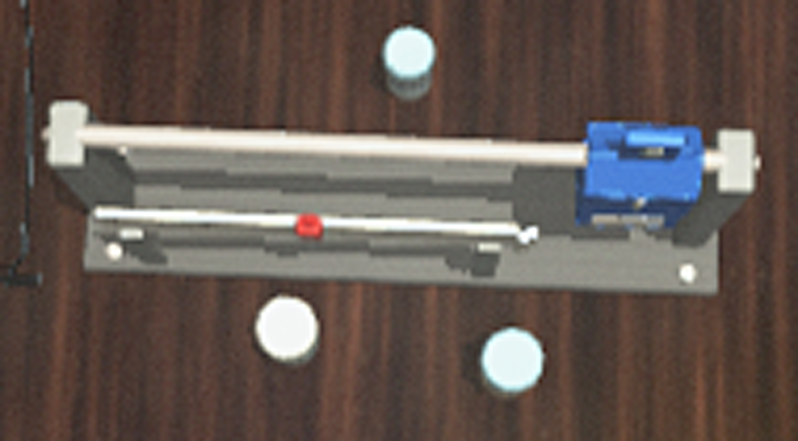

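View pics/s_s.png

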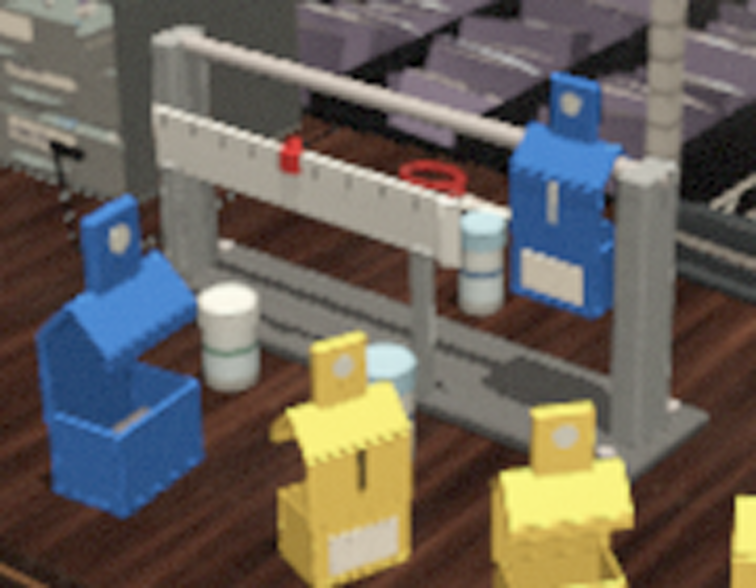

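View pics/s_y.png

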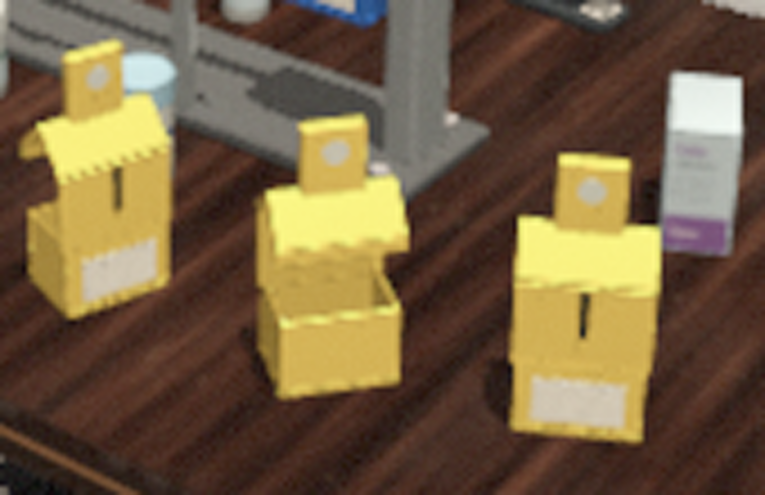

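The hanger meant is the right-hand one: top (446,245), scene (409,300). It is 0.54 m from the base, against 0.45 and 0.40 for the others. The blue hanger meant is the one on the rail; the standing blue one is bigger. Next I fit the poses.

```bash
cat >> h.py <<'E'
from scipy.optimize import least_squares
def fit(obs,x0,n=3,z=0.0):
    # obs: list (cam,(u,v),(x,y,z) local m)
    def T(p,L):
        c,s=np.cos(p[2]),np.sin(p[2]);return np.array([p[0]+c*L[0]-s*L[1],p[1]+s*L[0]+c*L[1],L[2]+z])
    f=lambda p:np.concatenate([proj(c,T(p,L))[0]-np.array(uv) for c,uv,L in obs])
    r=least_squares(f,x0,loss='soft_l1',f_scale=1.5);return r.x,r.fun.reshape(-1,2).round(1)
def loc(p,L):
    c,s=np.cos(p[2]),np.sin(p[2]);return np.array([p[0]+c*L[0]-s*L[1],p[1]+s*L[0]+c*L[1],L[2]])
def wire(im,cam,pose,segs,col,dz=0):
    for a,b in segs:
        q=proj(cam,np.array([loc(pose,a),loc(pose,b)])+[0,0,dz])
        cv2.line(im,*[tuple(int(v) for v in (x*16).round()) for x in q],col,1,cv2.LINE_AA,4)
def box(x0,x1,y0,y1,z0,z1):
    P=[(x,y,z) for x in(x0,x1) for y in(y0,y1) for z in(z0,z1)]
    P=[tuple(np.array(p)/1000) for p in P]
    return [(P[i],P[j]) for i in range(8) for j in range(i+1,8) if bin(i^j).count('1')==1]
HANG=box(-20,20,-28,28,0,40)+box(-4,4,-15,15,101,130)+[((0,-.03,.099),(0,.03,.099)),((-.02,-.03,.085),(-.02,.03,.085)),((.02,-.03,.085),(.02,.03,.085))]
STAND=box(-45,45,-195,195,0,10)+box(-17,17,165,185,10,175)+box(-17,17,-185,-165,10,175)+box(-42,-32,-75,165,100,140)+[((0,-.165,.17),(0,.165,.17))]
E
python3 - <<'E'
from h import *
t=lambda u,v:('top',(u/4.2+210,v/4.2+140))
s=lambda u,v:('scene',(u/4.2+220,v/4.2+160))
mm=lambda *a:tuple(np.array(a)/1000)
obs=[t(52,102)+(mm(17,185,175),),t(88,102)+(mm(17,165,175),),t(85,162)+(mm(-17,165,175),),t(48,162)+(mm(-17,185,175),),
t(720,131)+(mm(17,-165,175),),t(755,131)+(mm(17,-185,175),),t(753,190)+(mm(-17,-185,175),),t(718,190)+(mm(-17,-165,175),),
t(85,268)+(mm(-45,195,10),),t(718,292)+(mm(-45,-195,10),),
s(632,478)+(mm(-45,-195,10),),s(708,418)+(mm(45,-195,10),),s(612,172)+(mm(-17,-165,175),),s(675,160)+(mm(17,-185,175),),s(663,182)+(mm(-17,-185,175),),
s(155,104)+(mm(-42,165,140),)]
P,r=fit(obs,[.55,0,0]);print('stand',P.round(4),np.degrees(P[2]));print(r.tolist())
y=lambda u,v:('scene',(u/4.5+280,v/4.5+230))
tt=lambda u,v:('top',(u/5+320,v/5+220))
ob=[y(513,432)+(mm(-20,28,0),),y(642,438)+(mm(-20,-28,0),),y(558,155)+(mm(-4,15,130),),y(630,158)+(mm(-4,-15,130),),
 tt(683,55)+(mm(20,-30,85),)]
Y,r=fit(ob,[.44,-.31,1.0]);
print('yel',Y.round(4),np.degrees(Y[2]));print(r.tolist())
# blue hung: y along rail from tab
b=[s(552,74)+(mm(-4,15,130-85),),s(602,82)+(mm(-4,-15,45),)]
for c in('top','scene'):
    im=cv2.imread(f'pics/{c}0.png');im=cv2.resize(im,None,fx=4,fy=4,interpolation=cv2.INTER_CUBIC)
    I=np.zeros((400,640,3),np.uint8)
    import h
    def w4(pose,segs,col,dz=0):
        for a,bb in segs:
            q=proj(c,np.array([loc(pose,a),loc(pose,bb)])+[0,0,dz])*4+1.5
            cv2.line(im,*[tuple(int(v) for v in x.round()) for x in q],col,1,cv2.LINE_AA)
    w4(P,STAND,(0,255,0));w4(Y,HANG,(255,0,255))
    B=np.append(loc(P,mm(0,-122,0))[:2],P[2]);w4(B,HANG,(0,255,255),.085)
    if c=='top':
        cv2.imwrite('pics/ov_t1.png',im[550:850,850:1620]);cv2.imwrite('pics/ov_t2.png',im[880:1080,1640:1900])
    else:
        cv2.imwrite('pics/ov_s1.png',im[640:1120,960:1620]);cv2.imwrite('pics/ov_s2.png',im[1030:1330,1520:1800])
print('blue tab', loc(P,mm(0,-122,200)), 'markmid guess',tri((309/4.2+210,222/4.2+140),(291/4.2+220,145/4.2+160),'top','scene'))
E
cd pics; python3 -c "
import cv2,numpy as np
a=cv2.imread('ov_t2.png');b=cv2.imread('ov_s2.png')
a=cv2.copyMakeBorder(a,0,100,0,0,0);cv2.imwrite('ov_y.png',np.hstack([a,b]))"
```

```text
stand [ 0.5802  0.0319 -0.0166] -0.9539053355992546
[[-0.1, -0.7], [0.4, -0.3], [0.0, 0.5], [-0.3, 0.1], [-0.1, -0.9], [0.7, -0.6], [1.0, 0.5], [0.2, 0.1], [-0.5, -0.1], [0.4, 0.4], [-2.0, -0.2], [0.4, -1.8], [0.6, 0.1], [1.3, 0.2], [-4.0, -0.0], [-2.6, 0.6]]
yel [ 0.4444 -0.3113  0.5273] 30.214001708560655
[[-0.1, -0.6], [-0.2, 0.1], [0.1, 1.2], [0.0, 1.5], [-0.3, -1.1]]
blue tab [ 0.57820369 -0.09004043  0.2       ] markmid guess (array([0.54490997, 0.08187612, 0.14190708]), np.float64(0.0005901366702500004))
```

View pics/ov_t1.png

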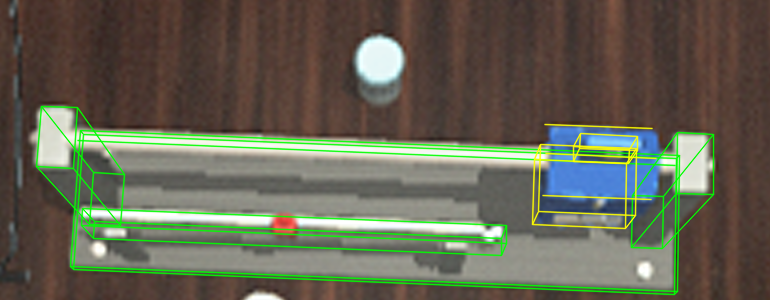

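View pics/ov_s1.png

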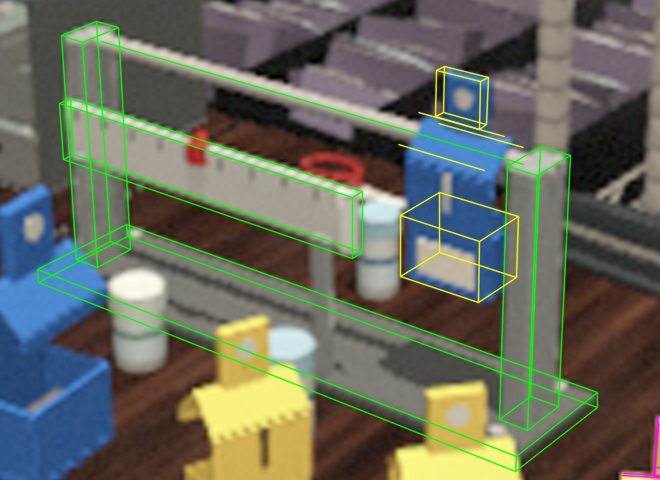

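View pics/ov_y.png

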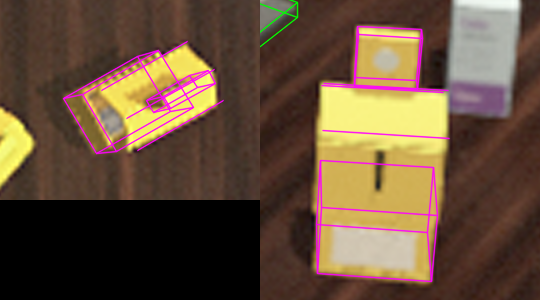

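```bash
cat >> h.py <<'E'
from scipy.spatial.transform import Rotation as R
P0=np.array([0.5802,0.0319,-0.0166])
mm=lambda *a:np.array(a)/1000
def rot(s): q=s['ee_rot'];return R.from_quat([q[1],q[2],q[3],q[0]])
def togo(target,yaw_y_deg):
    s=get_state();r=rot(s);M=r.as_matrix()
    a=np.radians(yaw_y_deg);y=np.array([np.cos(a),np.sin(a),0]);z=np.array([0,0,-1.]);G=np.c_[np.cross(y,z),y,z]
    print('t',round(s['clock'],2),'pos',s['position'].round(4),'yaw_y',np.degrees(np.arctan2(M[1,1],M[0,1])).round(2),'F',s['contact_force'].round(2),'w',round(s['width'],4))
    print(' turn(tool,deg)',np.degrees(R.from_matrix(M.T@G).as_rotvec()).round(2),' shift if turned first(mm)',(G.T@(target-s['position'])*1000).round(1),' now axes',(M.T@(target-s['position'])*1000).round(1))
E
python3 -c "
from h import *
togo(loc(P0,mm(0,-170,300)),np.degrees(P0[2]))
print(calibration('wrist'))"
```

```text
t 0.1 pos [0.2325 0.5254 0.2305] yaw_y 66.12 F [-0.5  -0.28 -0.05] w 0.0851
 turn(tool,deg) [-9.000e-02  4.000e-02  6.707e+01]  shift if turned first(mm) [-657.6  355.8  -69.5]  now axes [-583.9 -467.2  -68.8]
{'mtx': array([[355.23641589,   0.        , 322.21954589],
       [  0.        , 355.23641589, 198.96825249],
       [  0.        ,   0.        ,   1.        ]]), 'hand_eye': array([[-3.96217471e-04, -9.60707883e-01, -2.77561175e-01,
         7.04015456e-02],
       [ 9.99999908e-01, -3.34447064e-04, -2.69891863e-04,
        -7.08620821e-04],
       [ 1.66457720e-04, -2.77561257e-01,  9.60707927e-01,
        -1.42705220e-01],
       [ 0.00000000e+00,  0.00000000e+00,  0.00000000e+00,
         1.00000000e+00]])}
```

drive_tool --targets '[0, 0, 9.6, 0, 0, -10, 0, 0, 0, 9.6, 0, 0, -10, 0, 0, 0, 9.6, 0, 0, -10, 0, 0, 0, 9.6, 0, 0, -10, 0, 0, 0, 9.6, 0, 0, -10, 0, 0, 0, 9.6, 0, 0, -10, 0, 0, 0, 9.6, 0, 0, -10, 0]'

```text
clock: 0.98
position: [0.2327, 0.5255, 0.3011]
ee_rot: [0.0, 0.716, 0.698, -0.001]
contact_force: [0.2, 0.7, 0.1]
width: -0.0001
```

```bash
python3 -c "
from h import *
togo(loc(P0,mm(0,-170,300)),np.degrees(P0[2]))"
```

```text
t 0.97 pos [0.2327 0.5255 0.3011] yaw_y -1.4 F [0.19 0.7  0.06] w -0.0001
 turn(tool,deg) [-0.03  0.05 -0.45]  shift if turned first(mm) [-657.8  355.7    1.1]  now axes [-655.   360.8    1.5]
```

drive_tool --targets '[0, 0, -0.4, -54, 29.8, 0, 0, 0, 0, 0, -54, 29.8, 0, 0, 0, 0, 0, -54, 29.8, 0, 0, 0, 0, 0, -54, 29.8, 0, 0, 0, 0, 0, -54, 29.8, 0, 0, 0, 0, 0, -54, 29.8, 0, 0, 0, 0, 0, -54, 29.8, 0, 0, 0, 0, 0, -54, 29.8, 0, 0, 0, 0, 0, -54, 29.8, 0, 0, 0, 0, 0, -54, 29.8, 0, 0, 0, 0, 0, -54, 29.8, 0, 0, 0, 0, 0, -54, 29.8, 0, 0]'

```text
clock: 2.48
position: [0.5828, -0.1285, 0.3008]
ee_rot: [-0.0, 0.711, 0.703, 0.0]
contact_force: [1.2, 0.4, -0.3]
width: 0.0001
```

```bash
cat >> h.py <<'E'
def wproj(s,P):
    c=calibration('wrist');H=np.array(c['hand_eye']);K=np.array(c['mtx']);M=np.eye(4);M[:3,:3]=rot(s).as_matrix();M[:3,3]=s['position']
    W=np.linalg.inv(M@H);P=np.atleast_2d(P);q=(W[:3,:3]@P.T).T+W[:3,3];p=(K@q.T).T;return p[:,:2]/p[:,2:]
def wray(s,u,v):
    c=calibration('wrist');H=np.array(c['hand_eye']);K=np.array(c['mtx']);M=np.eye(4);M[:3,:3]=rot(s).as_matrix();M[:3,3]=s['position']
    W=M@H;return W[:3,3],W[:3,:3]@np.linalg.inv(K)@[u,v,1]
def watz(s,u,v,z):
    o,d=wray(s,u,v);return o+d*(z-o[2])/d[2]
def wsnap(f,wires=[]):
    import json
    s=get_state();im=cv2.cvtColor(get_image('wrist'),cv2.COLOR_RGB2BGR);cv2.imwrite('pics/raw_'+f,im)
    json.dump({k:np.array(v).tolist() for k,v in s.items()},open('pics/'+f+'.json','w'))
    for pose,segs,col,dz in wires:
        for a,b in segs:
            q=wproj(s,np.array([loc(pose,a),loc(pose,b)])+[0,0,dz])
            if np.abs(q).max()<3000: cv2.line(im,*[tuple(int(v) for v in x.round()) for x in q],col,1,cv2.LINE_AA)
    cv2.imwrite('pics/'+f,im);return s
E
python3 -c "
from h import *
B=np.append(loc(P0,mm(0,-125,0))[:2],P0[2])
wsnap('w1.png',[(P0,STAND,(0,255,0),0),(B,HANG,(0,255,255),.085)])
togo(loc(P0,mm(0,-170,191)),np.degrees(P0[2]))"
```

```text
t 2.52 pos [ 0.5868 -0.1367  0.2994] yaw_y -0.97 F [ 5.65 -5.49  1.49] w 0.0002
 turn(tool,deg) [ 0.15  0.44 -0.02]  shift if turned first(mm) [ -1.6  -9.4 108.4]  now axes [ -0.7  -9.6 108.4]
```

View pics/w1.png

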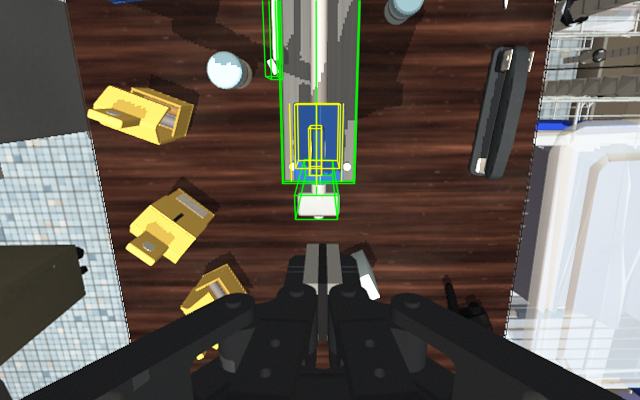

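drive_tool --targets '[0, 0, 0, 0, 0, 0, 0, 0, 0, 0, 0, 0, 0, 0]'

```text
clock: 2.78
position: [0.5816, -0.1257, 0.3009]
ee_rot: [-0.001, 0.711, 0.703, -0.0]
contact_force: [-0.5, 0.2, -0.1]
width: 0.0002
```

```bash
python3 -c "
from h import *
B=np.append(loc(P0,mm(0,-125,0))[:2],P0[2])
togo(loc(P0,mm(0,-170,191)),np.degrees(P0[2]))
wsnap('w2.png',[(P0,STAND,(0,255,0),0),(B,HANG,(0,255,255),.085)])
a=cv2.imread('pics/w2.png')[60:240,240:400];b=cv2.imread('pics/raw_w2.png')[60:240,240:400]
cv2.imwrite('pics/w2c.png',cv2.resize(np.hstack([a,b]),None,fx=2.5,fy=2.5,interpolation=cv2.INTER_CUBIC))
"
```

```text
t 2.77 pos [ 0.5816 -0.1257  0.3009] yaw_y -0.66 F [-0.5   0.16 -0.11] w 0.0002
 turn(tool,deg) [-0.07 -0.07  0.3 ]  shift if turned first(mm) [-12.5  -4.1 109.9]  now axes [-12.6  -4.  109.9]
```

View pics/w2c.png

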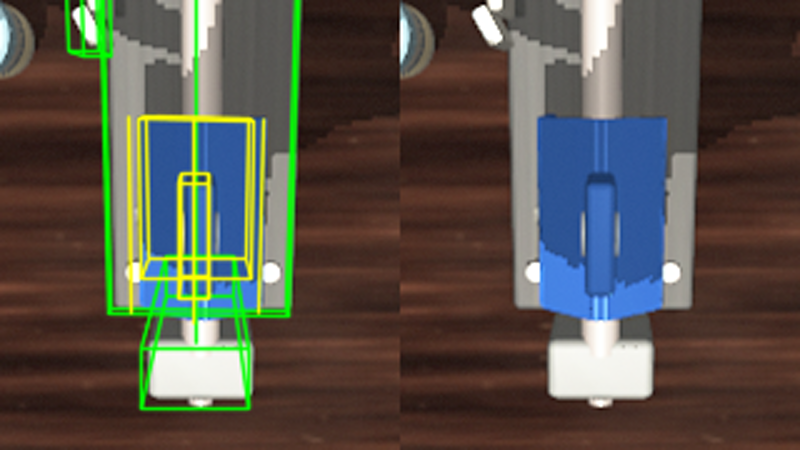

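drive_tool --targets '[0, 0, 0.3, -12.5, -3, 0, 0, 0, 0, 0, 0, 0, 30, 0, 0, 0, 0, 0, 0, 40, 0, 0, 0, 0, 0, 0, 40, 0, 0, 0, 0, 0, 0, 0, 0, 0, 0, 0, 0, 0, 0, 0]'

```text
clock: 3.58
position: [0.58, -0.1393, 0.1931]
ee_rot: [0.001, 0.713, 0.701, 0.001]
contact_force: [0.1, 0.3, 0.8]
width: -0.0003
```

```bash
python3 -c "
from h import *
togo(loc(P0,mm(0,100,191)),np.degrees(P0[2]))
"
```

```text
t 3.58 pos [ 0.58   -0.1393  0.1931] yaw_y -0.96 F [0.12 0.33 0.76] w -0.0003
 turn(tool,deg) [ 0.15  0.06 -0.01]  shift if turned first(mm) [271.2  -2.6   2.1]  now axes [271.2  -2.7   1.8]
```

drive_tool --targets '[0, 0, 0, 6, -2, 1, 0, 0, 0, 0, 6, 0, 0, 0, 0, 0, 0, 8, 0, 0, 0, 0, 0, 0, 12, 0, 0, 0, 0, 0, 0, 18, 0, 0, 0, 0, 0, 0, 22, 0, 0, 0, 0, 0, 0, 22, 0, 0, 0, 0, 0, 0, 22, 0, 0, 0, 0, 0, 0, 22, 0, 0, 0, 0, 0, 0, 22, 0, 0, 0, 0, 0, 0, 16, 0, 0, 0, 0, 0, 0, 8, 0, 0, 0]'

```text
clock: 5.08
position: [0.5803, 0.0453, 0.1908]
ee_rot: [0.001, 0.713, 0.702, -0.0]
contact_force: [-0.6, -6.7, 5.4]
width: 0.0
```

```bash
python3 -c "
from h import *
togo(loc(P0,mm(0,105,191)),np.degrees(P0[2]))
snap('scene','s3.png')
im=cv2.imread('pics/s3.png');cv2.imwrite('pics/s3c.png',cv2.resize(im[130:290,210:410],None,fx=3.8,fy=3.7,interpolation=cv2.INTER_CUBIC))
"
```

```text
t 5.08 pos [0.5803 0.0453 0.1908] yaw_y -0.89 F [-0.64 -6.74  5.43] w 0.0
 turn(tool,deg) [0.04 0.11 0.06]  shift if turned first(mm) [91.6  0.1 -0.2]  now axes [91.6  0.2 -0.4]
```

View pics/s3c.png

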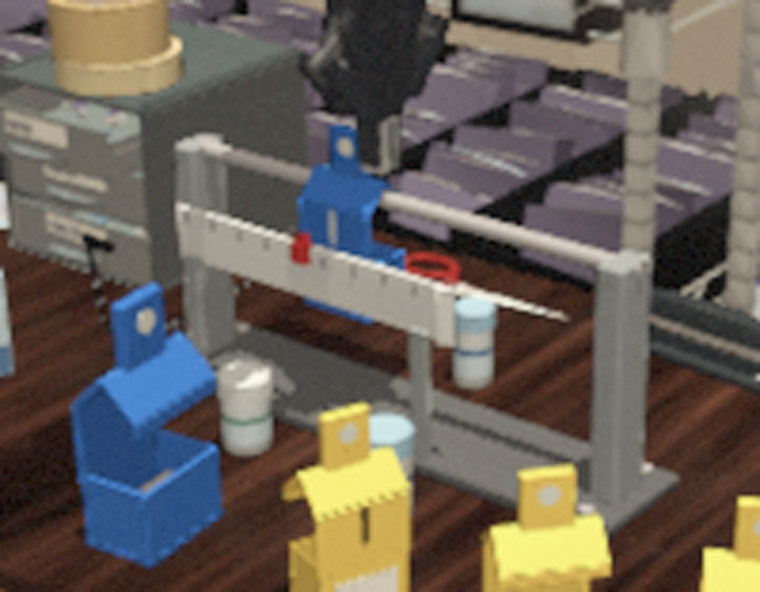

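drive_tool --targets '[0, 0, 0, 10, 0, 0, 0, 0, 0, 0, 16, 0, 0, 0, 0, 0, 0, 18, 0, 0, 0, 0, 0, 0, 16, 0, 0, 0, 0, 0, 0, 12, 0, 0, 0, 0, 0, 0, 8, 0, 0, 0, 0, 0, 0, 5, 0, 0, 0, 0, 0, 0, 4, 0, 0, 0, 0, 0, 0, 3, 0, 0, 0]'

```text
clock: 6.25
position: [0.5817, 0.1361, 0.1905]
ee_rot: [0.001, 0.713, 0.701, -0.001]
contact_force: [-0.4, -6.9, 4.4]
width: -0.0002
```

```bash
python3 -c "
from h import *
togo(loc(P0,mm(0,109,191)),np.degrees(P0[2]))
"
```

```text
t 6.25 pos [0.5817 0.1361 0.1905] yaw_y -0.98 F [-0.45 -6.88  4.41] w -0.0002
 turn(tool,deg) [-0.02  0.11 -0.03]  shift if turned first(mm) [ 4.8  0.3 -0.5]  now axes [ 4.8  0.3 -0.5]
```

drive_tool --targets '[0, 0, 0, 2, 0, 0, 0, 0, 0, 0, 2, 0, 0, 0, 0, 0, 0, 1, 0, 0, 0, 0, 0, 0, 1, 0, 0, 0]'

```text
clock: 6.75
position: [0.5818, 0.1419, 0.1905]
ee_rot: [0.001, 0.713, 0.701, -0.001]
contact_force: [-0.0, -6.3, 4.6]
width: 0.0
```

```bash
python3 -c "
from h import *
togo(loc(P0,mm(0,109,191)),np.degrees(P0[2]))
"
```

```text
t 6.75 pos [0.5818 0.1419 0.1905] yaw_y -1.0 F [-0.04 -6.32  4.61] w 0.0
 turn(tool,deg) [-0.02  0.11 -0.04]  shift if turned first(mm) [-1.   0.3 -0.5]  now axes [-1.   0.3 -0.5]
```

drive_tool --targets '[0, 0, 0, 1, 0, 0, 0, 0, 0, 0, 1, 0, 0, 0, 0, 0, 0, 0, 0, 0, 0]'

```text
clock: 7.12
position: [0.5818, 0.144, 0.1905]
ee_rot: [0.0, 0.713, 0.701, -0.001]
contact_force: [-0.2, -5.2, 4.2]
width: 0.0
```

drive_tool --targets '[0, 0, 0, 1, 0, 0, 0, 0, 0, 0, 1, 0, 0, 0, 0, 0, 0, 0, 0, 0, 0]'

```text
clock: 7.5
position: [0.5818, 0.1443, 0.1907]
ee_rot: [0.002, 0.713, 0.701, -0.002]
contact_force: [0.5, -9.0, 4.6]
width: 0.0001
```

```bash
python3 -c "
from h import *
togo(loc(P0,mm(0,109,191)),np.degrees(P0[2]))
for n in('top','scene'):snap(n,n+'4.png')
a=cv2.imread('pics/top4.png')[140:220,210:330];b=cv2.imread('pics/scene4.png')[140:220,230:350]
cv2.imwrite('pics/c4.png',cv2.resize(np.hstack([a,b]),None,fx=3.3,fy=3.3,interpolation=cv2.INTER_CUBIC))
"
```

```text
t 7.5 pos [0.5818 0.1443 0.1907] yaw_y -0.99 F [ 0.47 -8.98  4.58] w 0.0001
 turn(tool,deg) [-0.02  0.29 -0.03]  shift if turned first(mm) [-3.4  0.2 -0.3]  now axes [-3.4  0.2 -0.3]
```

View pics/c4.png

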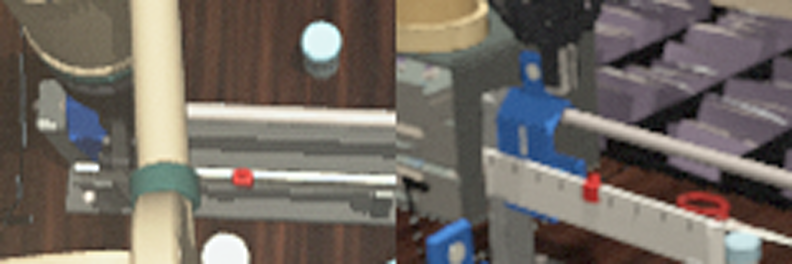

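drive_tool --targets '[0, 0, 0, 1, 0, 0, 0, 0, 0, 0, 0.5, 0, 0, 0, 0, 0, 0, 0, 0, 0, 0]'

```text
clock: 7.98
position: [0.5818, 0.1445, 0.1909]
ee_rot: [0.003, 0.713, 0.701, -0.003]
contact_force: [-0.8, -12.7, 7.6]
width: 0.0001
```

drive_tool --targets '[0, 0, 0, -4, 0, 0, 0, 0, 0, 0, -10, 0, 0, 0, 0, 0, 0, -16, 0, 0, 0, 0, 0, 0, -20, 0, -30, 0, 0, 0, 0, -20, 0, -40, 0, 0, 0, 0, -30, 0, -40, 0, 0, 0, 0, 0, 0, 0, 0]'

```text
clock: 8.85
position: [0.5819, 0.0463, 0.3037]
ee_rot: [0.003, 0.714, 0.7, 0.002]
contact_force: [-0.1, 0.8, -0.1]
width: -0.0001
```

```bash
python3 -c "
from h import *
B=np.append(loc(P0,mm(0,135,0))[:2],P0[2])
s=wsnap('w5.png',[(P0,STAND,(0,255,0),0),(B,HANG,(0,255,255),.085)])
snap('scene','scene5.png');snap('top','top5.png')
togo(np.array([.444,-.311,.3]),30)
a=cv2.imread('pics/raw_w5.png');b=cv2.imread('pics/w5.png')
cv2.imwrite('pics/w5c.png',cv2.resize(np.hstack([a,b]),None,fx=.62,fy=.62,interpolation=cv2.INTER_AREA))
a=cv2.imread('pics/top5.png')[150:220,210:320];b=cv2.imread('pics/scene5.png')[150:220,240:350]
cv2.imwrite('pics/c5.png',cv2.resize(np.hstack([a,b]),None,fx=3.6,fy=3.6,interpolation=cv2.INTER_CUBIC))
"
```

```text
t 9.0 pos [0.5796 0.0486 0.299 ] yaw_y -1.0 F [-0.75  0.53 -0.08] w -0.0002
 turn(tool,deg) [ -0.12  -0.1  -31.  ]  shift if turned first(mm) [-243.7 -297.2   -1. ]  now axes [-361.9 -129.3   -1.1]
```

View pics/w5.png

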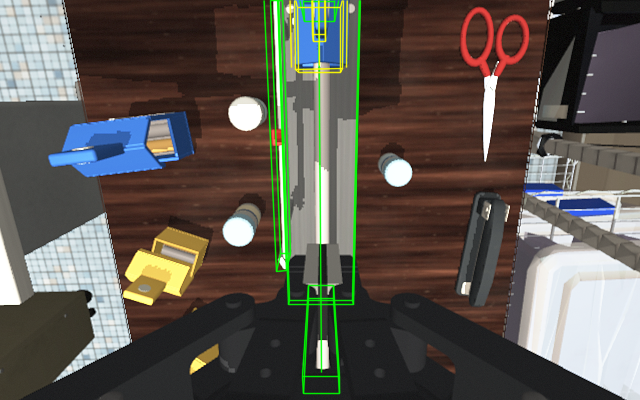

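View pics/c5.png

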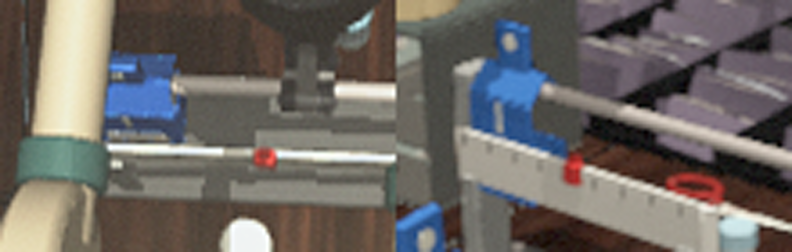

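drive_tool --targets '[0, 0, -10.3, 0, 0, 0, 0.5, 0, 0, -10.3, 0, 0, 0, 0.5, 0, 0, -10.4, 0, 0, 0, 0.5, 0, 0, 0, -30.5, -37.2, 0, 0.5, 0, 0, 0, -30.5, -37.2, 0, 0.5, 0, 0, 0, -30.5, -37.2, 0, 0.5, 0, 0, 0, -30.5, -37.2, 0, 0.5, 0, 0, 0, -30.5, -37.2, 10, 0.5, 0, 0, 0, -30.5, -37.2, 10, 0.5, 0, 0, 0, -30.5, -37.2, 10, 0.5, 0, 0, 0, -30.5, -37.2, 10, 0.5]'

```text
clock: 10.38
position: [0.4439, -0.3117, 0.2581]
ee_rot: [-0.002, 0.499, 0.866, 0.001]
contact_force: [0.8, -0.5, -0.1]
width: 0.0428
```

drive_tool --targets '[0, 0, 0, 0, 0, 0, 0.5, 0, 0, 0, 0, 0, 0, 0.5]'

```text
clock: 10.62
position: [0.4447, -0.3104, 0.259]
ee_rot: [-0.001, 0.5, 0.866, 0.001]
contact_force: [0.3, 0.1, -0.2]
width: 0.0424
```

```bash
python3 -c "
from h import *
Y=np.array([.4444,-.3113,.5273])
s=wsnap('w6.png',[(Y,HANG,(255,0,255),0)])
togo(np.array([.4444,-.3113,.111]),30.2)
cv2.imwrite('pics/w6r.png',cv2.imread('pics/raw_w6.png'))
"
```

```text
t 10.68 pos [ 0.4451 -0.3102  0.2596] yaw_y 30.09 F [0.18 0.59 0.35] w 0.0427
 turn(tool,deg) [ 0.03 -0.12 -0.11]  shift if turned first(mm) [ -0.6  -1.1 148.6]  now axes [ -0.9  -1.2 148.6]
```

View pics/w6.png

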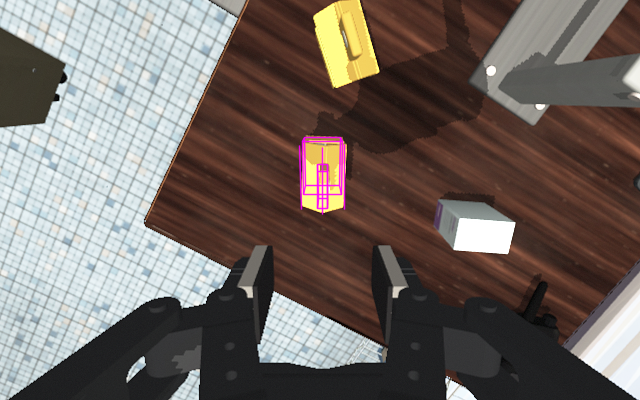

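View pics/w6r.png

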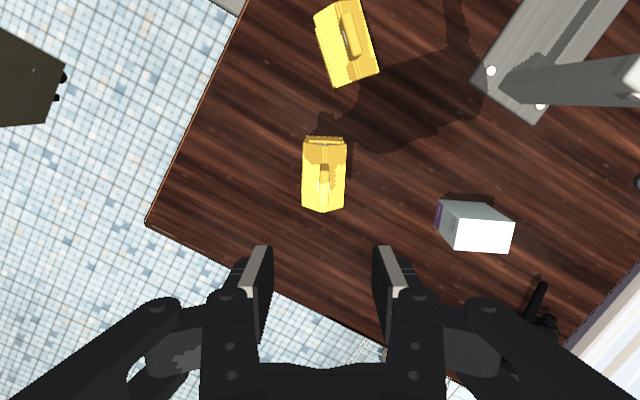

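```bash
python3 -c "
from h import *
a=cv2.imread('pics/raw_w6.png')[120:225,280:370];b=cv2.imread('pics/w6.png')[120:225,280:370]
cv2.imwrite('pics/w6c.png',cv2.resize(np.hstack([a,b]),None,fx=4.4,fy=4.4,interpolation=cv2.INTER_CUBIC))
"
```

```text
(no output)
```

View pics/w6c.png

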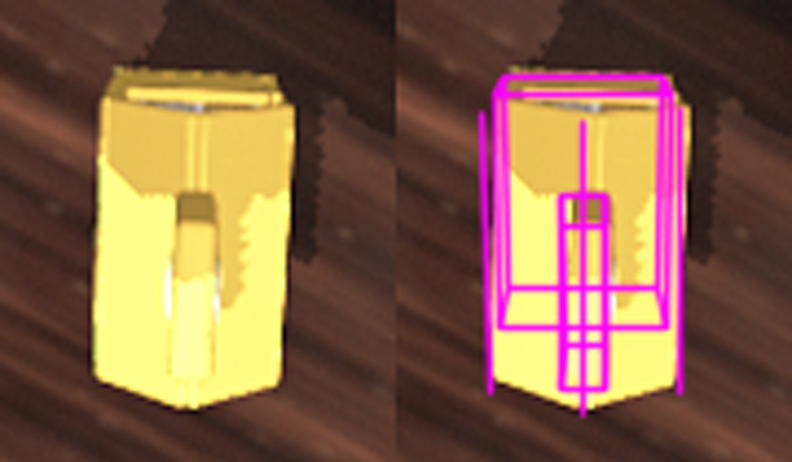

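drive_tool --targets '[0, 0, 1.7, 0, 0, 40, 0.5, 0, 0, 0, 0, 0, 45, 0.5, 0, 0, 0, 0, 0, 40, 0.5, 0, 0, 0, 0, 0, 20, 0.5, 0, 0, 0, 0, 0, 9, 0.5, 0, 0, 0, 0, 0, 0, 0.5]' --grip_force 40

```text
clock: 11.42
position: [0.4452, -0.3109, 0.1063]
ee_rot: [-0.0, 0.512, 0.859, 0.0]
contact_force: [0.6, -0.5, -0.0]
width: 0.0425
```

```bash
python3 -c "
from h import *
s=wsnap('w7.png',[])
togo(np.array([.4444,-.3113,.105]),28.5)
snap('scene','scene7.png')
a=cv2.imread('pics/w7.png')[130:400,180:460];b=cv2.imread('pics/scene7.png')[190:340,340:480]
cv2.imwrite('pics/c7.png',np.hstack([cv2.resize(a,(400,400)),cv2.resize(b,(380,400),interpolation=cv2.INTER_CUBIC)]))
"
```

```text
t 11.47 pos [ 0.4455 -0.3114  0.107 ] yaw_y 28.38 F [-0.08 -0.91 -0.08] w 0.0431
 turn(tool,deg) [ 0.04  0.06 -0.12]  shift if turned first(mm) [ 0.7 -0.9  2. ]  now axes [ 0.7 -0.9  2. ]
```

View pics/c7.png

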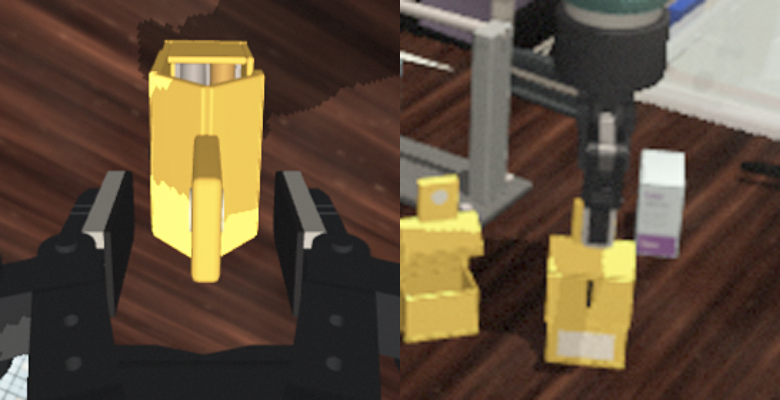

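```bash
python3 -c "
from h import *
import json
s=json.load(open('pics/w7.png.json'));s={k:np.array(v) for k,v in s.items()}
M=rot(s).as_matrix()
for p in [(324,224.5),(324,262),(324,319),(324,311)]:
    print(p,[(M.T@(watz(s,*p,z)-s['position'])*1000).round(1).tolist() for z in(.13,.101)])
im=cv2.imread('pics/raw_w7.png')
cv2.imwrite('pics/c7b.png',cv2.resize(im[140:340,250:400],None,fx=4,fy=3,interpolation=cv2.INTER_CUBIC))
"
```

```text
(324, 224.5) [[26.1, 0.0, -23.7], [15.4, 0.2, 5.3]]
(324, 262) [[11.4, 0.1, -23.7], [-2.8, 0.2, 5.3]]
(324, 319) [[-12.7, 0.1, -23.7], [-32.9, 0.2, 5.3]]
(324, 311) [[-9.2, 0.1, -23.7], [-28.5, 0.2, 5.3]]
```

View pics/c7b.png

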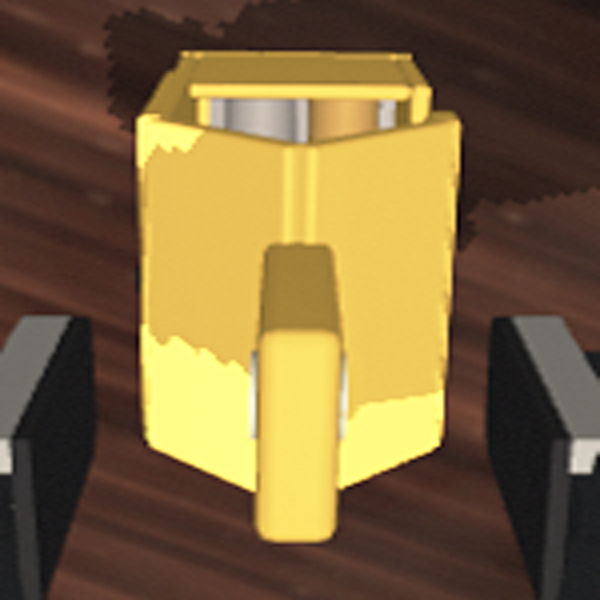

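The tab lies centred between the pads, about 2 mm off along its length. I'll correct that, grip and lift.

drive_tool --targets '[0, 0, 0, 2, 0.3, 1, 0.5, 0, 0, 0, 0, 0, 0, 0, 0, 0, 0, 0, 0, 0, 0, 0, 0, 0, 0, 0, 0, 0, 0, 0, 0, 0, 0, 0, 0]' --grip_force 50

```text
clock: 12.15
position: [0.4444, -0.31, 0.1056]
ee_rot: [0.0, 0.513, 0.859, 0.0]
contact_force: [-0.0, 0.5, 3.3]
width: 0.0075
```

drive_tool --targets '[0, 0, 0, 0, 0, -10, 0, 0, 0, 0, 0, 0, -30, 0, 0, 0, 0, 0, 0, -40, 0, 0, 0, 0, 0, 0, -40, 0, 0, 0, 0, 0, 0, -40, 0, 0, 0, 10, 0, 0, 0, 0, 0, 0, 10, 0, 0, 0, 0, 0, 0, 9.4, 0, 0, 0, 0, 0, 0, 0, 0, 0, 0, 0]'

```text
clock: 13.28
position: [0.4437, -0.3097, 0.2654]
ee_rot: [-0.0, 0.713, 0.701, -0.0]
contact_force: [-0.0, 0.2, -1.6]
width: 0.0069
```

```bash
python3 -c "
from h import *
togo(loc(P0,mm(-95,-118,265)),np.degrees(P0[2]))
wsnap('w8.png')
togo(loc(P0,mm(-95,-118,265)),np.degrees(P0[2]))
"
```

```text
t 13.28 pos [ 0.4437 -0.3097  0.2654] yaw_y -0.97 F [-0.02  0.22 -1.57] w 0.0069
 turn(tool,deg) [-0.03 -0.01 -0.02]  shift if turned first(mm) [225.8  35.8   0.4]  now axes [225.8  35.7   0.4]
t 13.32 pos [ 0.4438 -0.3097  0.2653] yaw_y -0.92 F [-0.15 -0.51 -1.33] w 0.0071
 turn(tool,deg) [-0.02 -0.02  0.03]  shift if turned first(mm) [225.8  35.7   0.3]  now axes [225.8  35.8   0.3]
```

View pics/w8.png

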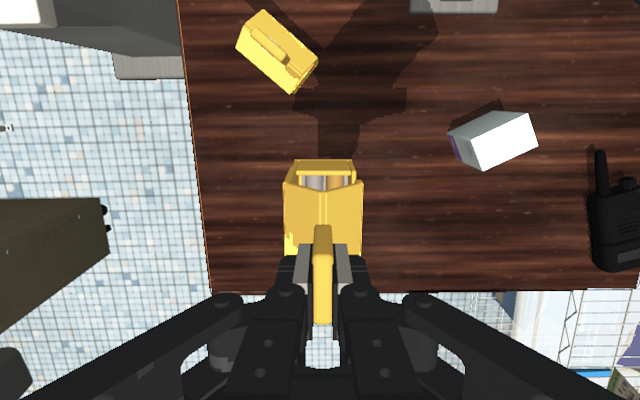

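drive_tool --targets '[0, 0, 0, 25, 4, 0, 0, 0, 0, 0, 40, 6, 0, 0, 0, 0, 0, 50, 8, 0, 0, 0, 0, 0, 50, 8, 0, 0, 0, 0, 0, 40, 6, 0, 0, 0, 0, 0, 20.5, 4, 0, 0, 0, 0, 0, 0, 0, 20, 0, 0, 0, 0, 0, 0, 25, 0, 0, 0, 0, 0, 0, 0, 0, 0, 0, 0, 0, 0, 0, 0]'

```text
clock: 14.58
position: [0.4848, -0.0853, 0.2211]
ee_rot: [0.0, 0.713, 0.701, 0.0]
contact_force: [1.3, -0.4, -0.5]
width: 0.0073
```

```bash
python3 -c "
from h import *
togo(loc(P0,mm(0,-118,220)),np.degrees(P0[2]))
wsnap('w9.png',[(P0,STAND,(0,255,0),0)])
snap('scene','scene9.png')
a=cv2.imread('pics/w9.png')[0:400,160:480];b=cv2.imread('pics/scene9.png')[140:300,240:440]
cv2.imwrite('pics/c9.png',np.hstack([cv2.resize(a,(320,400)),cv2.resize(b,(480,400),interpolation=cv2.INTER_CUBIC)]))
"
```

```text
t 14.57 pos [ 0.4848 -0.0853  0.2211] yaw_y -1.03 F [ 1.27 -0.36 -0.46] w 0.0073
 turn(tool,deg) [ 0.06  0.02 -0.08]  shift if turned first(mm) [ 0.7 93.4  1.1]  now axes [ 0.9 93.4  1.2]
```

View pics/c9.png

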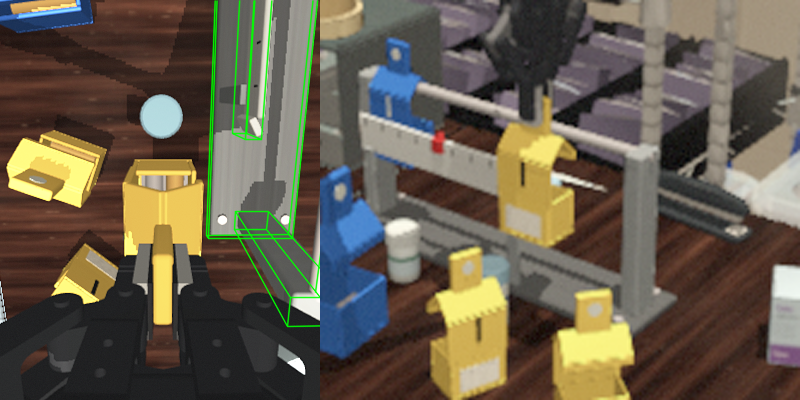

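drive_tool --targets '[0, 0, 0, 0, 15, 0, 0, 0, 0, 0, 0, 25, 0, 0, 0, 0, 0, 0, 25, 0, 0, 0, 0, 0, 0, 18, 0, 0, 0, 0, 0, 0, 9, 0, 0, 0, 0, 0, 0, 3, 0, 0, 0, 0, 0, 0, 0, 0, 0]'

```text
clock: 15.55
position: [0.5791, -0.0868, 0.2203]
ee_rot: [-0.0, 0.714, 0.7, -0.0]
contact_force: [0.4, -0.2, -0.8]
width: 0.0072
```

```bash
python3 -c "
from h import *
togo(loc(P0,mm(0,-118,191)),np.degrees(P0[2]))
snap('scene','scene10.png');snap('top','top10.png')
togo(loc(P0,mm(0,-118,191)),np.degrees(P0[2]))
a=cv2.imread('pics/top10.png')[140:220,320:400];b=cv2.imread('pics/scene10.png')[150:260,320:420]
cv2.imwrite('pics/c10.png',np.hstack([cv2.resize(a,(400,440),interpolation=cv2.INTER_CUBIC),cv2.resize(b,(400,440),interpolation=cv2.INTER_CUBIC)]))
"
```

```text
t 15.55 pos [ 0.5791 -0.0868  0.2203] yaw_y -1.08 F [ 0.42 -0.23 -0.85] w 0.0072
 turn(tool,deg) [-0.02 -0.01 -0.13]  shift if turned first(mm) [ 0.7 -0.8 29.3]  now axes [ 0.7 -0.8 29.3]
t 15.65 pos [ 0.5787 -0.0868  0.2204] yaw_y -1.08 F [-0.6   0.38 -0.57] w 0.0066
 turn(tool,deg) [-0.02 -0.   -0.13]  shift if turned first(mm) [ 0.7 -0.5 29.4]  now axes [ 0.7 -0.5 29.4]
```

View pics/c10.png

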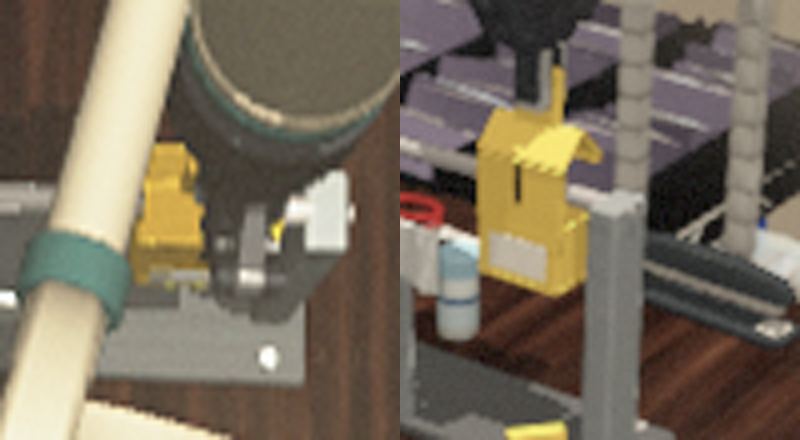

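drive_tool --targets '[0, 0, 0, 0, 1, 8, 0, 0, 0, 0, 0, 0, 10, 0, 0, 0, 0, 0, 0, 6, 0, 0, 0, 0, 0, 0, 2, 0, 0, 0, 0, 0, 0, 0, 0]'

```text
clock: 16.27
position: [0.5803, -0.0869, 0.1941]
ee_rot: [-0.0, 0.714, 0.7, -0.0]
contact_force: [0.0, 0.6, -1.6]
width: 0.0069
```

drive_tool --targets '[0, 0, 0, 0, 0, 1, 0, 0, 0, 0, 0, 0, 1, 0, 0, 0, 0, 0, 0, 0, 0]'

```text
clock: 16.65
position: [0.5803, -0.0868, 0.1923]
ee_rot: [0.0, 0.714, 0.7, 0.0]
contact_force: [0.5, -0.3, -1.1]
width: 0.007
```

drive_tool --targets '[0, 0, 0, 0, 0, 1, 0, 0, 0, 0, 0, 0, 1, 0, 0, 0, 0, 0, 0, 0, 0]'

```text
clock: 17.02
position: [0.5802, -0.0868, 0.1906]
ee_rot: [0.0, 0.714, 0.7, 0.0]
contact_force: [-0.6, -0.2, 1.4]
width: 0.0066
```

drive_tool --targets '[0, 0, 0, 0, 0, 1, 0, 0, 0, 0, 0, 0, 0, 0]'

```text
clock: 17.27
position: [0.5802, -0.0869, 0.1906]
ee_rot: [0.0, 0.714, 0.7, 0.0]
contact_force: [-2.9, -0.3, 6.7]
width: 0.0071
```

Seated: the force went from −1.6 N to +6.7 N. Now I let go and back off.

drive_tool --targets '[0, 0, 0, 0, 0, -0.5, 0.4, 0, 0, 0, 0, 0, 0, 0.4, 0, 0, 0, 0, 0, 0, 0.4, 0, 0, 0, 0, 0, -20, 0.4, 0, 0, 0, 0, 0, -40, 0.4, 0, 0, 0, -30, 0, -40, 0, 0, 0, 0, -30, 0, 0, 0, 0, 0, 0, 0, 0, 0, 0]'

```text
clock: 18.27
position: [0.5793, -0.1486, 0.2899]
ee_rot: [0.0, 0.715, 0.7, -0.0]
contact_force: [-0.4, 0.5, -0.6]
width: 0.0
```

```bash
python3 -c "
from h import *
togo(loc(P0,mm(0,-170,191)),np.degrees(P0[2]))
B=np.append(loc(P0,mm(0,-118,0))[:2],P0[2])
wsnap('w11.png',[(P0,STAND,(0,255,0),0),(B,HANG,(0,255,255),.085)])
snap('scene','scene11.png');snap('top','top11.png')
w=cv2.imread('pics/raw_w11.png')[0:300,200:440];
b=cv2.imread('pics/scene11.png')[130:270,230:420]
cv2.imwrite('pics/c11.png',np.hstack([cv2.resize(w,(300,400)),cv2.resize(b,(500,400),interpolation=cv2.INTER_CUBIC)]))
a=cv2.imread('pics/top11.png')[140:220,210:400]
cv2.imwrite('pics/t11.png',cv2.resize(a,None,fx=4.2,fy=4.2,interpolation=cv2.INTER_CUBIC))
"
```

```text
t 18.27 pos [ 0.5793 -0.1486  0.2899] yaw_y -1.23 F [-0.37  0.53 -0.59] w 0.0
 turn(tool,deg) [ 0.03  0.04 -0.27]  shift if turned first(mm) [10.5 -2.1 98.9]  now axes [10.6 -2.2 98.9]
```

View pics/c11.png

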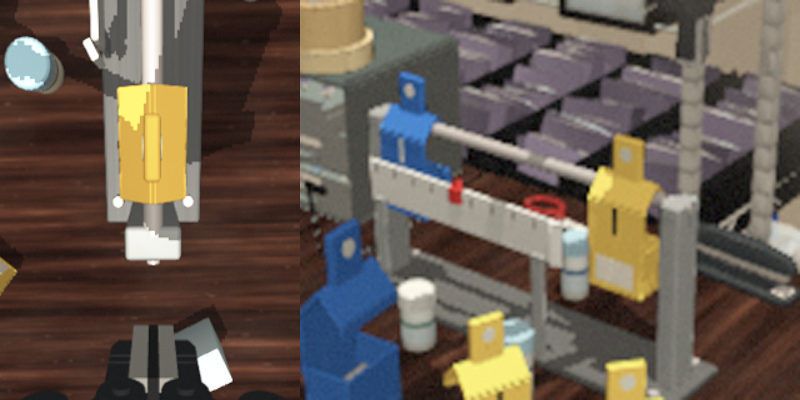

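View pics/t11.png

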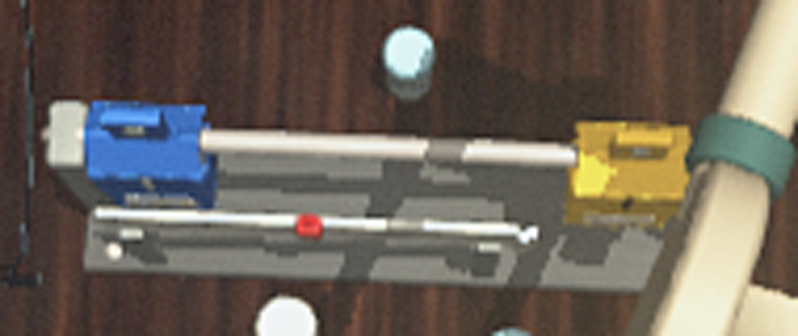

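View pics/w11.png

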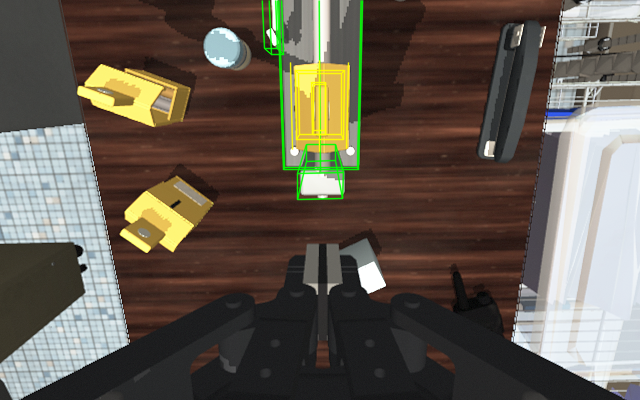

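drive_tool --targets '[0, 0, -0.2, 8, -1, 20, 0, 0, 0, 0, 2, 0, 40, 0, 0, 0, 0, 0, 0, 30, 0, 0, 0, 0, 0, 0, 9, 0, 0, 0, 0, 0, 0, 0, 0, 0, 0, 0, 10, 0, 0, 0, 0, 0, 0, 8, 0, 0, 0]'

```text
clock: 19.3
position: [0.5793, -0.1182, 0.1921]
ee_rot: [0.001, 0.712, 0.702, 0.001]
contact_force: [0.5, -0.6, -0.4]
width: -0.0002
```

```bash
python3 -c "
from h import *
togo(loc(P0,mm(0,8,191)),np.degrees(P0[2]))
for f,n,u,v in (('top11','top',309/4.2+210,0),):
  im=cv2.imread('pics/top11.png')
for n in('top','scene'):
  im=cv2.imread(f'pics/{n}11.png').astype(int);m=(im[...,2]>130)&(im[...,1]<70)&(im[...,0]<70)
  m[:, :]&=True
  k,l,st,ce=cv2.connectedComponentsWithStats(m.astype('uint8'))
  for i in range(1,k):
    if st[i,4]>8 and st[i,4]<300: print(n,st[i].tolist(),ce[i].round(2))
"
```

```text
t 19.3 pos [ 0.5793 -0.1182  0.1921] yaw_y -0.88 F [ 0.51 -0.62 -0.45] w -0.0002
 turn(tool,deg) [0.13 0.01 0.08]  shift if turned first(mm) [158.1  -1.6   1.1]  now axes [158.1  -1.4   1.1]
top [246, 101, 24, 13, 116] [257.53 107.59]
top [242, 116, 28, 13, 130] [255.6  121.44]
scene [287, 193, 5, 8, 28] [288.79 196.57]
scene [315, 198, 16, 8, 60] [323.27 201.37]
```

drive_tool --targets '[0, 0, 0, 4, 0, 0, 0, 0, 0, 0, 8, 0, 0, 0, 0, 0, 0, 14, 0, 0, 0, 0, 0, 0, 20, 0, 0, 0, 0, 0, 0, 22, 0, 0, 0, 0, 0, 0, 22, 0, 0, 0, 0, 0, 0, 20, 0, 0, 0, 0, 0, 0, 16, 0, 0, 0, 0, 0, 0, 12, 0, 0, 0, 0, 0, 0, 7, 0, 0, 0, 0, 0, 0, 4, 0, 0, 0, 0, 0, 0, 0, 0, 0, 0]'

```text
clock: 20.8
position: [0.5808, 0.0307, 0.1906]
ee_rot: [-0.001, 0.713, 0.702, 0.0]
contact_force: [-0.3, -1.9, 1.5]
width: 0.0
```

```bash
python3 -c "
from h import *
togo(loc(P0,mm(0,23,191)),np.degrees(P0[2]))
B=np.append(loc(P0,mm(0,33,0))[:2],P0[2])
wsnap('w12.png',[(P0,STAND,(0,255,0),0),(B,HANG,(0,255,255),.085)])
snap('scene','scene12.png')
w=cv2.imread('pics/raw_w12.png')[0:400,160:480];
b=cv2.imread('pics/scene12.png')[140:240,240:360]
cv2.imwrite('pics/c12.png',np.hstack([cv2.resize(w,(320,400)),cv2.resize(b,(480,400),interpolation=cv2.INTER_CUBIC)]))
"
```

```text
t 20.8 pos [0.5808 0.0307 0.1906] yaw_y -0.9 F [-0.34 -1.86  1.53] w 0.0
 turn(tool,deg) [-0.02 -0.07  0.06]  shift if turned first(mm) [24.2 -0.6 -0.4]  now axes [24.2 -0.6 -0.4]
```

View pics/c12.png

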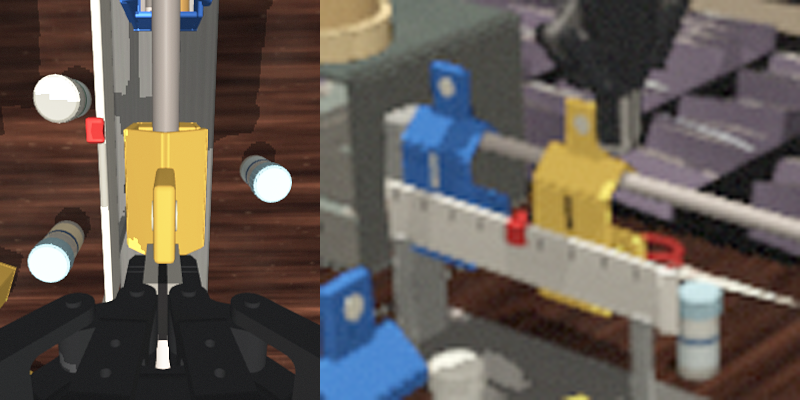

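```bash
cat >> h.py <<'E'
def tolocal(p):
    c,s=np.cos(P0[2]),np.sin(P0[2]);d=p[:2]-P0[:2];return np.array([c*d[0]+s*d[1],-s*d[0]+c*d[1],p[2]])*1000
def atx(od,x):  # intersect with stand-local plane x (mm)
    o,d=od;a=tolocal(o);b=tolocal(o+d);return a+(b-a)*(x-a[0])/(b[0]-a[0])
E
python3 -c "
from h import *
import json
print('mark scene',atx(ray('scene',288.79,196.57),-40).round(1),atx(ray('scene',288.79,196.57),-37).round(1))
for n,u,v in(('top',309/4.2+210-.4,224/4.2+140-.4),):print('mark top',tolocal(atz(n,u,v,.146)).round(1))
print('stripe',atx(ray('scene',302.2,193),-20).round(1))
s={k:np.array(v) for k,v in json.load(open('pics/w12.png.json')).items()}
im=cv2.imread('pics/raw_w12.png').astype(int);m=(im[...,2]>130)&(im[...,1]<80)&(im[...,0]<80)
k,l,st,ce=cv2.connectedComponentsWithStats(m.astype('uint8'))
for i in range(1,k):
  if st[i,4]>20: print(st[i].tolist(),ce[i])
cv2.imwrite('pics/c12w.png',cv2.resize(cv2.imread('pics/raw_w12.png')[100:280,240:380],None,fx=4,fy=3,interpolation=cv2.INTER_CUBIC))
cv2.imwrite('pics/c12s.png',cv2.resize(cv2.imread('pics/scene12.png')[155:225,270:340],None,fx=8,fy=8,interpolation=cv2.INTER_CUBIC))
"
```

```text
mark scene [-40.   47.4 138.3] [-37.   50.1 136.5]
mark top [-37.3  50.2 146. ]
stripe [-20.   20.5 147.9]
[518, 0, 46, 52, 950] [540.76210526  23.61789474]
[563, 0, 51, 51, 927] [583.5231931   22.50701187]
[245, 117, 20, 27, 289] [255.23529412 130.33910035]
```

View pics/c12w.png

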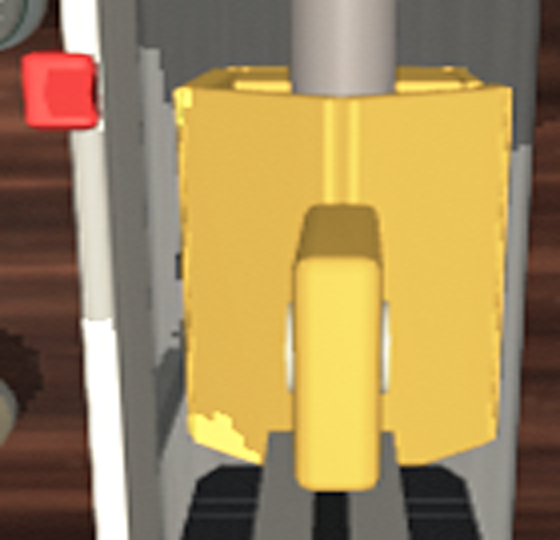

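View pics/c12s.png

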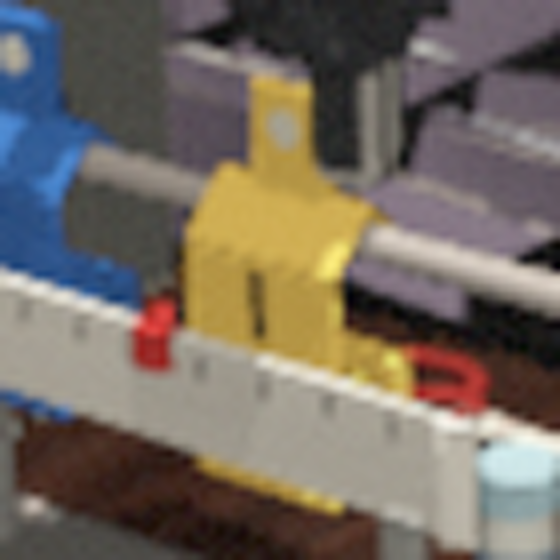

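```bash
python3 -c "
from h import *
import json
s={k:np.array(v) for k,v in json.load(open('pics/w12.png.json')).items()}
L=lambda u,v,z:tolocal(watz(s,u,v,z/1000)).round(1)
print('tcp',tolocal(s['position']).round(1))
for z in(140,147):print('mark',z,L(255.2,130.3,z),L(255.2,117,z),L(255.2,144,z))
print('ridge end',L(325.5,132.3,184),'tab far',L(325,185.7,215),'near',L(325,262.7,215),'tab far low',L(325,168.5,186))
print('eave corner',[L(284.5,129.3,z) for z in(165,170,175)])
B=np.append(loc(P0,mm(0,25,0))[:2],P0[2])
Q=proj('scene',np.array([loc(B,mm(-20,0,z)) for z in(140,150,160)]));print('stripe proj at y=25',Q.round(1).tolist())
print('mark proj y50',proj('scene',np.array([loc(P0,mm(x,50,z)) for x in(-42,-37) for z in(140,147)])).round(1).tolist())
"
```

```text
tcp [  0.6  -1.2 190.6]
mark 140 [-35.7  51.  140. ] [-35.3  58.  140. ] [-36.1  43.7 140. ]
mark 147 [-34.4  51.7 147. ] [-34.   58.4 147. ] [-34.8  44.6 147. ]
ridge end [  1.6  54.2 184. ] tab far [  1.2  39.  215. ] near [  1.3  10.1 215. ] tab far low [  1.4  39.3 186. ]
eave corner [array([-17.3,  53.7, 165. ]), array([-16.8,  54.2, 170. ]), array([-16.3,  54.6, 175. ])]
stripe proj at y=25 [[300.9, 195.5], [300.8, 191.8], [300.7, 188.1]]
mark proj y50 [[287.4, 195.9], [287.3, 193.4], [288.8, 195.3], [288.7, 192.7]]
```

drive_tool --targets '[0, 0, 0, 4, 0, 0, 0, 0, 0, 0, 7, 0, 0, 0, 0, 0, 0, 6, 0, 0, 0, 0, 0, 0, 4, 0, 0, 0, 0, 0, 0, 2, 0, 0, 0, 0, 0, 0, 1, 0, 0, 0, 0, 0, 0, 0, 0, 0, 0]'

```text
clock: 21.78
position: [0.5812, 0.0544, 0.1908]
ee_rot: [-0.0, 0.713, 0.702, 0.0]
contact_force: [0.8, -0.4, -0.2]
width: -0.0001
```

```bash
python3 -c "
from h import *
togo(loc(P0,mm(0,23,191)),np.degrees(P0[2]))
wsnap('w13.png')
snap('scene','scene13.png');snap('top','top13.png')
cv2.imwrite('pics/c13w.png',cv2.resize(cv2.imread('pics/raw_w13.png')[100:280,240:380],None,fx=4,fy=3,interpolation=cv2.INTER_CUBIC))
cv2.imwrite('pics/c13s.png',cv2.resize(cv2.imread('pics/scene13.png')[155:225,260:330],None,fx=8,fy=8,interpolation=cv2.INTER_CUBIC))
im=cv2.imread('pics/raw_w13.png').astype(int);m=(im[...,2]>130)&(im[...,1]<80)&(im[...,0]<80)
k,l,st,ce=cv2.connectedComponentsWithStats(m.astype('uint8'))
for i in range(1,k):
  if st[i,4]>20: print(st[i].tolist(),ce[i])
"
```

```text
t 21.77 pos [0.5812 0.0544 0.1908] yaw_y -0.88 F [ 0.77 -0.45 -0.18] w -0.0001
 turn(tool,deg) [-0.   -0.03  0.07]  shift if turned first(mm) [ 0.5 -0.7 -0.2]  now axes [ 0.5 -0.7 -0.2]
[513, 0, 47, 81, 1386] [536.33694084  39.98196248]
[557, 0, 51, 80, 1439] [581.40027797  37.35163308]
[247, 161, 20, 25, 404] [256.42574257 173.06683168]
```

View pics/c13w.png

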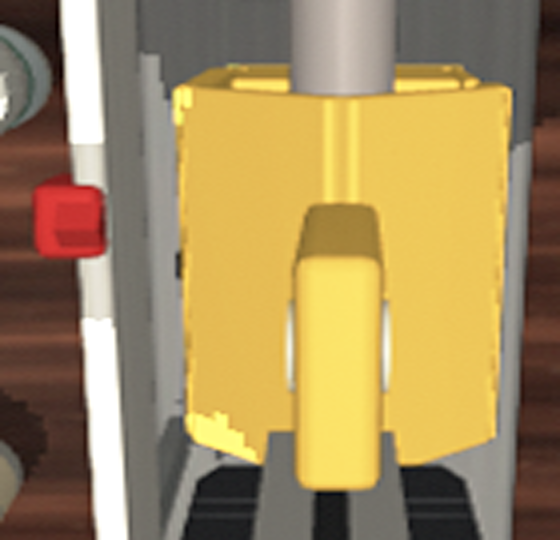

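View pics/c13s.png

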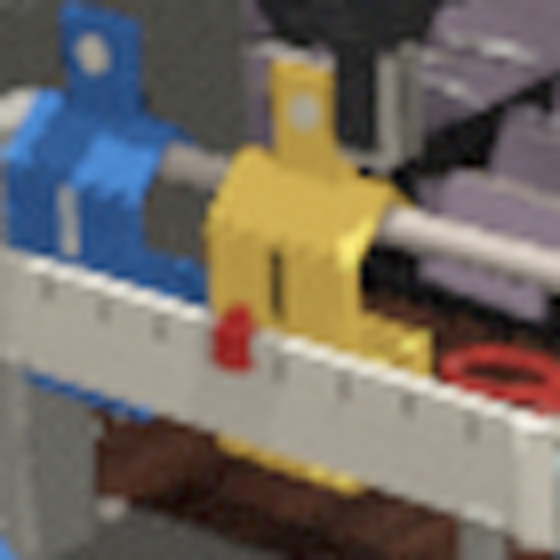

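```bash
python3 -c "
from h import *
import json
s={k:np.array(v) for k,v in json.load(open('pics/w13.png.json')).items()}
L=lambda u,v,z:tolocal(watz(s,u,v,z/1000)).round(1)
print('tcp',tolocal(s['position']).round(1))
for z in(140,147):print('mark',z,L(256.4,172.9,z),'tip-notch',L(259.5,100+219/3-.3,z))
print('ridge end',L(325.5,132.3,184),'tab far',L(325,185.7,215),'near',L(325,262.7,215),'eave',L(284.5,129.3,171),L(366.5,129,171), L(286.5,100+430/3,171),L(364,100+438/3,171))
print('stripe',atx(ray('scene',260+277/8-.44,155+280/8-.44),-20).round(1))
for u,v in((235/8,325/8),(232/8,350/8)):print('mark',[atx(ray('scene',260+u-.44,155+v-.44),x).round(1).tolist() for x in(-37,-42)])
"
```

```text
tcp [  0.7  22.5 190.8]
mark 140 [-36.2  51.4 140. ] tip-notch [-34.5  51.5 140. ]
mark 147 [-34.9  52.9 147. ] tip-notch [-33.2  53.  147. ]
ridge end [  1.7  77.9 184. ] tab far [  1.3  62.8 215. ] near [  1.4  33.7 215. ] eave [-16.7  78.  171. ] [ 20.3  78.1 171. ] [-17.3  22.5 171. ] [ 21.   21.1 171. ]
stripe [-20.   46.4 150.6]
mark [[-37.0, 49.4, 140.5], [-42.0, 44.9, 143.4]]
mark [[-37.0, 51.1, 131.5], [-42.0, 46.6, 134.5]]
```

drive_tool --targets '[0, 0, 0, 1.2, 0, 0, 0, 0, 0, 0, 1.2, 0, 0, 0, 0, 0, 0, 0.8, 0, 0, 0, 0, 0, 0, 0, 0, 0, 0]'

```text
clock: 22.42
position: [0.5814, 0.0573, 0.1909]
ee_rot: [0.0, 0.712, 0.702, 0.0]
contact_force: [-0.1, -1.5, 0.6]
width: 0.0004
```

drive_tool --targets '[0, 0, 0, -4, 0, 0, 0, 0, 0, 0, -15, 0, 0, 0, 0, 0, 0, -30, 0, -10, 0, 0, 0, 0, -40, 0, -40, 0, 0, 0, 0, -50, 0, -40, 0, 0, 0, 0, -50, 0, -20, 0, 0, 0, 0, 0, 0, 0, 0, 0, 0, 0, 0, 0, 0, 0]'

```text
clock: 23.42
position: [0.5779, -0.1306, 0.2993]
ee_rot: [-0.001, 0.713, 0.701, 0.0]
contact_force: [-0.7, 0.6, -0.0]
width: 0.0
```

```bash
python3 -c "
from h import *
togo(loc(P0,mm(0,52,300)),np.degrees(P0[2]))
wsnap('w14.png')
snap('scene','scene14.png');snap('top','top14.png')
cv2.imwrite('pics/c14t.png',cv2.resize(cv2.imread('pics/top14.png')[150:220,210:320],None,fx=7,fy=7,interpolation=cv2.INTER_CUBIC))
cv2.imwrite('pics/c14s.png',cv2.resize(cv2.imread('pics/scene14.png')[155:225,255:335],None,fx=8,fy=8,interpolation=cv2.INTER_CUBIC))
"
```

```text
t 23.43 pos [ 0.5779 -0.1306  0.2993] yaw_y -0.94 F [-0.7   0.62 -0.05] w 0.0
 turn(tool,deg) [-0.06 -0.08  0.01]  shift if turned first(mm) [214.5  -0.4  -0.7]  now axes [214.5  -0.3  -0.5]
```

View pics/c14t.png

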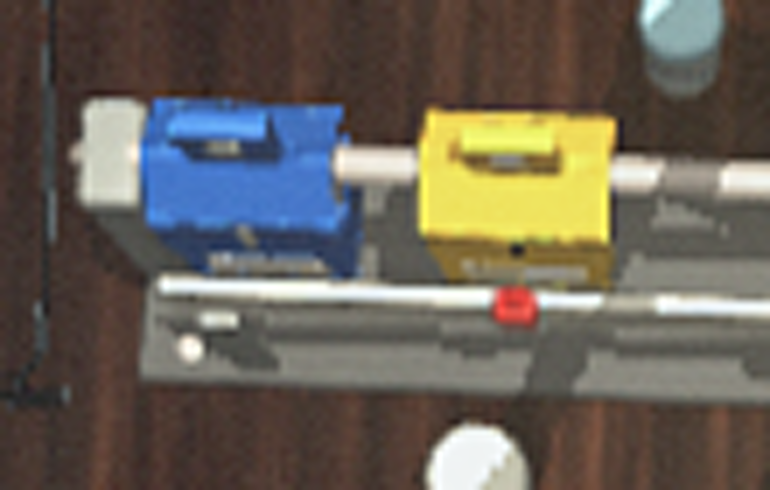

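View pics/c14s.png

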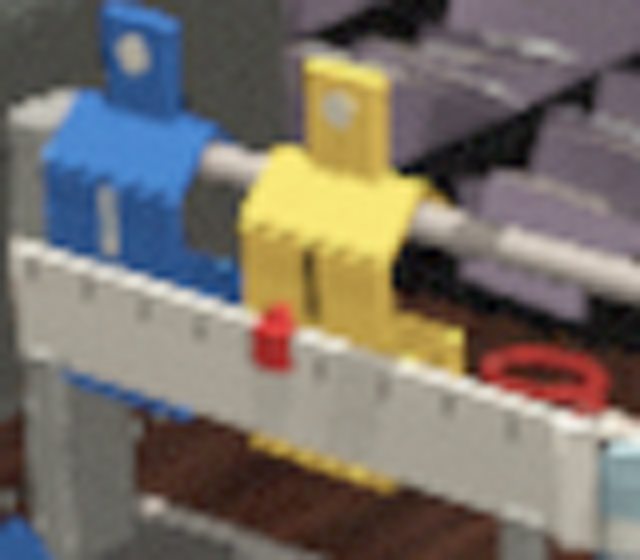

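View pics/w14.png

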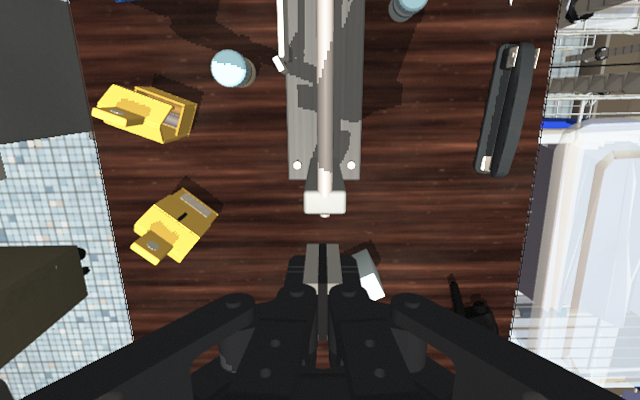

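```bash
python3 -c "
from h import *
T=lambda u,v,z:tolocal(atz('top',u/7+210-.43,v/7+150-.43,z/1000)).round(1)
print('mark',T(516,305,143))
print('stripe dot',atx(ray('top',517/7+210-.43,250/7+150-.43),-20).round(1))
for n,L,R in(('yel',(420,235),(610,242)),('blue',(147,222),(337,231))):
  a,b=T(*L,168),T(*R,168);print(n,a,b,(a+b)/2)
for n,L,R in(('yel tab top',(460,132),(554,135)),('blue',(168,117),(268,122))):
  a,b=T(*L,215),T(*R,215);print(n,a,b,(a+b)/2)
print('rear eave yel',T(428,110,168),T(615,118,168),'blue',T(150,98,168),T(343,106,168))
print('post',T(84,205,175),T(138,207,175))
S=lambda u,v,x:atx(ray('scene',255+u/8-.44,155+v/8-.44),x).round(1)
print('S stripe',S(311,285,-20),'bluestripe',S(109,220,-20),'mark',S(278,325,-37),S(272,350,-42))
"
```

```text
mark [-37.2  50.1 143. ]
stripe dot [-20.   50.5 147.1]
yel [-20.9  79.7 168. ] [-20.6  20.  168. ] [-20.75  49.85 168.  ]
blue [-20.4 165.4 168. ] [-20.7 105.8 168. ] [-20.55 135.6  168.  ]
yel tab top [  0.9  64.6 215. ] [  1.2  36.5 215. ] [  1.05  50.55 215.  ]
blue [  1.8 152.1 215. ] [  1.5 122.1 215. ] [  1.65 137.1  215.  ]
rear eave yel [ 19.6  79.4 168. ] [ 19.5  20.2 168. ] blue [ 19.7 167.4 168. ] [ 19.7 106.4 168. ]
post [-17.3 184.  175. ] [-17.3 167.2 175. ]
S stripe [-20.   49.  148.2] bluestripe [-20.  135.5 149.2] mark [-37.   48.2 140.8] [-42.   46.6 134.5]
```

drive_tool --targets '[0, 0, 0, 0, 0, 0, 0, 0, 0, 0, 0, 0, 0, 0, 0, 0, 0, 0, 0, 0, 0, 0, 0, 0, 0, 0, 0, 0]'

```text
clock: 24.08
position: [0.5785, -0.1303, 0.2998]
ee_rot: [-0.0, 0.712, 0.702, 0.0]
contact_force: [-1.2, 0.4, -0.9]
width: -0.0001
```

```bash
python3 -c "
from h import *
snap('top','top15.png');snap('scene','scene15.png')
a=cv2.imread('pics/top15.png').astype(int);b=cv2.imread('pics/top14.png').astype(int);c=cv2.imread('pics/top0.png').astype(int)
print('motion in rail crop',np.abs(a-b)[150:200,220:310].mean())
for n,(u,v) in dict(vialw=(278,218),vialb=(331,226),vialc=(307,155),cartona=(181,229),cartonb=(432,177),blue2=(287,266),y1=(349,263),y2=(403,260)).items():
  t=c[v-12:v+12,u-12:u+12].astype('uint8');r=cv2.matchTemplate(a[v-20:v+20,u-20:u+20].astype('uint8'),t,cv2.TM_CCOEFF_NORMED);_,m,_,l=cv2.minMaxLoc(r);print(n,round(m,3),l[0]-8,l[1]-8)
"
```

```text
motion in rail crop 2.351185185185185
vialw 0.968 0 0
vialb 0.96 0 0
vialc 0.952 0 0
cartona 0.999 0 0
cartonb 0.998 0 0
blue2 0.832 0 0
y1 0.408 -1 0
y2 0.167 -8 8
```

View pics/scene15.png

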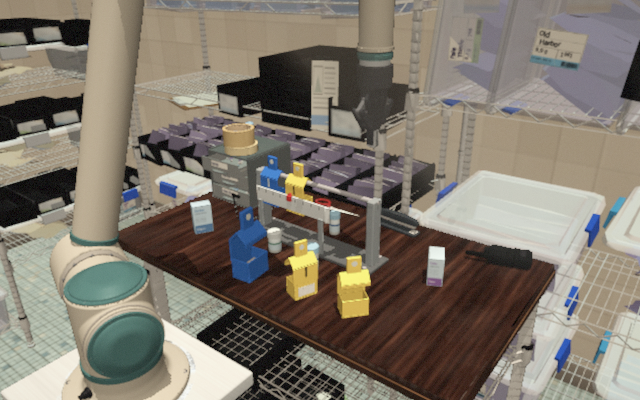

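```bash
python3 -c "
from h import *
a=cv2.imread('pics/top15.png').astype(int);b=cv2.imread('pics/top14.png').astype(int)
print('noise elsewhere',np.abs(a-b)[230:280,120:260].mean())
a=cv2.imread('pics/scene15.png');c=cv2.imread('pics/scene0.png')
for n,(u,v) in dict(y1=(302,275),y2=(352,292)).items():
  t=c[v-15:v+15,u-15:u+15];r=cv2.matchTemplate(a[v-22:v+22,u-22:u+22],t,cv2.TM_CCOEFF_NORMED);_,m,_,l=cv2.minMaxLoc(r);print(n,round(m,3),l[0]-7,l[1]-7)
print(sign_off())"
```

```text
noise elsewhere 2.8727619047619046
y1 0.995 0 0
y2 0.999 0 0
the job is handed in; nothing more can be done
None
```

The job is done and handed in at about 24 s on the clock. I pushed the blue hanger to the end stop. Then I hooked the yellow hanger (the one farthest from the base) on the open part of the rail and let go of it there. Last, I pushed it behind the guard strip to the red arrow and backed the arm away.

**Yellow hanger:** it lines up with the arrow within about 1 mm in every view.

| View | Hanger y (mm) | Arrow y (mm) |
|---|---|---|
| Top camera | 50.2 | 50.1 |
| Scene camera | 49.0 | about 48 |
| Wrist camera | about 51 | about 51.7 |

The wrist hanger figure is from just before the last 3 mm push, with that push added.

**Blue hanger:** it measures y ≈ 135.5 mm, and 135 mm is touching the stop. The push force rose from about 5 N to 13 N when it reached the stop.

**Stillness and bystanders:** two pictures about 0.7 s apart showed no movement at the rail beyond image noise. The vials, cartons and look-alikes had not moved. The arm hid two yellow look-alikes in the last top picture, so their match failed there, but the scene camera showed both at unchanged pixels.

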